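# Take the blanking cap of unknown thread hand off a gauge test pump

## Robot

A 7-joint arm with a two-finger parallel gripper is mounted at the origin on the work surface. World frame = base frame: x ahead of the robot, y to its left, z up, the work surface at z = 0. Lengths are in m, angles in rad, forces in N, time in s.
With the tool pointing down it reaches from about 0.4 to 0.85 m from the base axis. Payload 10.4 kg.
Tool frame: the origin (TCP) lies at the very end of the fingers, on their centre line; the grasp point (between the pads) lies 19 mm behind it; z points along the fingers, y is the line along which they close (so a half turn about z gives the same grasp; the last joint's range is limited). The gripper opens to 85 mm and grips with 20 to 120 N. Pads are 22 mm wide; open, the fingers measure 114 mm over their backs; the gripper's body (76 mm by 85 mm) begins 54 mm behind the grasp point. The pads swing forward as they close: fully open they stand 13 mm farther back than shut.
Start: joints at [-1.291, 0.332, -0.065, 1.46, 0.022, 1.35, -0.088], TCP at [0.186, 0.597, 0.231] pointing down, gripper open.
Joint ranges: [-2.6, 2.6], [-0.5, 2.12], [-1.47, 1.34], [0.16, 2.42], [-1.27, 4.41], [0.06, 2.06], [-2.6, 2.6]. Speed limits (rad/s): [2.22, 2.22, 2.79, 2.79, 3.14, 3.14, 3.14].

## Interface

Orientations are given as a unit quaternion [x, y, z, w].
In Python, from workcell import manip, optics gives the robot as it stands.
- The arm moves only by the tool jog_arm, never from a script. Its arguments are lists of equal length, an entry for each row: "dr": the turn, a rotation vector about the tool's x, y, z normalised to -1 to 1, where 1 is 4 degrees, a list of three; "translation": the shift along the tool's x, y, z normalised to -1 to 1, where 1 is 0.025 m, a list of three; "jaw": the opening, from 0 (shut) to 1 (fully open). A call has 1 to 10 rows; each row shifts and turns the commanded pose from where the row before left it, along the tool's axes as they then stand; what a row does not reach is not made up. A row lasts 1/10 s, in which the tool goes at most 50 mm and 8.59 degrees, less where a joint would pass 70% of its speed; a pose out of reach is approached as far as the arm can. A call with a number of a shift or a turn outside -1 to 1 is refused whole. A call with a gripper value outside its range is refused whole. The fingers move at their own pace and stop on an object; "squeeze" is the grip in N (left out, the last holds). Time passes only in rows, so rows that do not move let the fingers close. It gives the time, the measured TCP pose, the force, the opening and the grip force at its end, in the units of the state.
- manip.get_obs(): the state, without advancing time (a new reading comes with each control period).
- optics.camera(name): name is "side" or "top"; returns a dict with "color" (480x640x3 uint8, red, green, blue), "mtx" (3x3 intrinsics, pixels), "R" (3x3) and "t" (3): a world point X has camera coordinates R X + t. Camera axes: x right, y down, z forward; pixel columns grow to the right and rows downward; lengths in m; the calibration is good to about 2 mm. A picture is of the moment at which its call begins. There is no depth.
- manip.hand_in(): hands the job in; it is judged then, once.
The state is a dict: "clock": time; "joint_pos": joint angles; "joint_velocities": joint speeds; "tau": joint torques, N m; "position": TCP position; "ee_rot": TCP orientation; "ft_force": force on the tool from outside, world axes, zero at the start; "torque": the same for the moment, N m; "grip_width": opening from 0.0 (shut) to 1.0 (fully open); "grasp_force": force on a finger pad.
Only numpy, scipy, OpenCV 4.12 (cv2) and the standard library are available. Lean on these libraries where they do the work, as an engineer would, in place of code of your own. Each camera call takes 0.05 s, during which the arm holds its last target. There are 200 camera calls.

## Task

Vent the gauge test pump by pushing its small black-balled lever all the way over, away from the robot. Then take the hexagonal blanking cap off the spare port: nobody knows whether this port has a right-hand or a left-hand quick thread, so feel which way the cap comes loose, turn it free and lift it off. Finish while still holding the cap in the gripper, mouth down, at least 8 cm above where it sat, with the vent lever left over and the other things on the bench left where they are.

Things in the scene. Friction and masses are not known exactly. Their poses are not given: they have to be found in the camera images.
- pump: Gauge test pump, fixed: blue housing 220 (own x) x 340 (y) mm, top 70 mm above the bench; origin under its centre; its front faces own -x, to the robot, yaw within +-0.35. A star handle reaches 195 mm in front of the origin, up to 85 mm high; a glass oil reservoir (60 mm across, top 128 mm above the bench) stands at own x = 55, y = 0. Two ports at own x = 60, y = +-110, columns 100 mm high.
- port_mid (a point): Point on the pump midway between its two port axes (own x = 60, y = 0 of the pump), 100 mm above the bench. The ports lie 110 mm to either side along the pump's y axis; one carries the reference gauge, the other the blanking cap, and which is which varies.
- vent (a joint): Vent lever of the pump, hinge about the pump's y axis, radians: 0 leans 0.5 rad towards the robot (pump's -x), 1.0 is the hard stop, leaning 0.5 rad away from the robot (pump's +x). It starts between 0 and 0.25, stays where it is left and needs about 1 N at its ball. Vented means above 0.85.
- vent_tip (a point): Centre of the black ball (26 mm across) at the tip of the vent lever. The lever is a 10 mm rod; its hinge is 70 mm below the ball along the rod, at the pump's own x = -50, y = 0, 92 mm above the bench. The ball stands about 153 to 162 mm above the bench.
- cap: Plain steel hexagonal blanking cap, 42 mm across flats (48.5 across corners), 32 mm high, about 0.2 kg. Origin: centre of its mouth (underside); z up along its axis. One pair of flats has its normals along the cap's own y axis, the others at 60 degree steps. Screwed home on its port, its axes are parallel to the pump's and its mouth is 104 mm above the bench.
- cap_top (a point): Centre of the cap's top face, 32 mm above its origin. The quick thread is right- or left-handed (varies, looks the same). The wrong way it meets a hard stop within 0.05 rad; the right way (anticlockwise from above if right-handed) it turns easily (under 0.25 N m), climbs 4.3 mm per rad and lifts straight off anywhere between 1.25 and 2.6 rad from home.
- gauge: Reference pressure gauge fixed on the other port: origin on the port axis, 100 mm above the bench; round case 106 mm across and 40 mm thick, facing the pump's -x, centre 205 mm above the bench, top at 258 mm.
- spanner: Spanner, about 200 mm, lying on the bench beside the pump. Bystander.
- ring_tin: Small flat aluminium tin, 55 mm across and 20 mm high, on the pump's housing near its front. Bystander.
- spare_gauge: Spare gauge lying face up, 80 mm across, 32 mm high, to the right of the pump. Bystander.
- tin_a: Aluminium moisture tin, 66 mm across, 36 mm high, to the left. Bystander.
- tin_b: A second, equal moisture tin, to the left. Bystander.
- oil_bottle: White bottle, 64 mm across, 190 mm high, left. Bystander.
- brush: Brush lying far right. Bystander.

How it is judged:
By the outcome, as a careful person would: the job done as asked, in the order asked, and still so for the second after the job is handed in, while the arm keeps its last pose, push and grip.
It also fails if it takes over 51 s, if anything falls off the work surface, if the arm or the gripper's body presses on something with over 40 N, if the wrist force passes 120 N, or if a joint passes its speed limit or range.

## Working session

There is one attempt and no reset: what is moved stays moved. The work goes in short steps, Python scripts to look and compute and a tool call to move; the robot and the scene stay as the last step left them, time stands still between calls to the robot, and variables do not carry over. Pictures are saved under pics/ and viewed, at most 10 in all, crops included, and the job is handed in when it is done.

Besides the shell and the picture viewer there is one more tool, called as name(argument=value, ...) on one line, values as JSON. jog_arm: Moves the arm, as the interface text tells. Scaled input: -1 to 1 covers 0.025 m each way for a shift and 4 degrees each way for a turn. Its arguments: {"type":"object","properties":{"dr":{"type":"array","items":{"type":"array","items":{"type":"number"}}},"translation":{"type":"array","items":{"type":"array","items":{"type":"number"}}},"jaw":{"type":"array","items":{"type":"number"}},"squeeze":{"type":"number"}},"required":["dr","translation","jaw"]}

```bash
mkdir -p pics; python3 - <<'E'
from workcell import manip, optics
import cv2, numpy as np, pickle
o=manip.get_obs(); print({k:np.round(v,3) for k,v in o.items()})
d={}
for n in("top","side"):
    c=optics.camera(n); d[n]=c; cv2.imwrite(f"pics/{n}0.png",c["color"][:,:,::-1]); print(n,np.round(c["mtx"],1).tolist(),np.round(-c["R"].T@c["t"],3),np.round(c["R"],2).tolist())
pickle.dump(d,open("c0.pkl","wb"))
E
```

```text
{'clock': np.float64(0.0), 'joint_pos': array([-1.291,  0.333, -0.065,  1.461,  0.022,  1.35 , -0.088]), 'joint_velocities': array([-0.001,  0.001, -0.   , -0.001, -0.   ,  0.   ,  0.   ]), 'tau': array([-1.0000e-03, -6.2545e+01,  4.9000e-02, -3.9160e+01,  1.6000e-02,
        1.0000e-02, -0.0000e+00]), 'position': array([0.186, 0.596, 0.231]), 'ee_rot': array([ 0.151,  0.989, -0.001, -0.   ]), 'ft_force': array([-0.18 ,  0.201,  0.727]), 'torque': array([-0.016,  0.023, -0.051]), 'grasp_force': np.float64(0.0), 'grip_width': np.float64(0.998)}
top [[440.2, 0.0, 313.0], [0.0, 440.2, 242.9], [0.0, 0.0, 1.0]] [0.405 0.075 1.242] [[0.0, -1.0, -0.02], [-1.0, -0.0, -0.09], [0.09, 0.02, -1.0]]
side [[581.2, 0.0, 319.2], [0.0, 581.2, 242.0], [0.0, 0.0, 1.0]] [ 0.463 -0.879  1.324] [[1.0, -0.0, 0.01], [0.01, -0.78, -0.62], [0.01, 0.62, -0.78]]
```

View pics/top0.png

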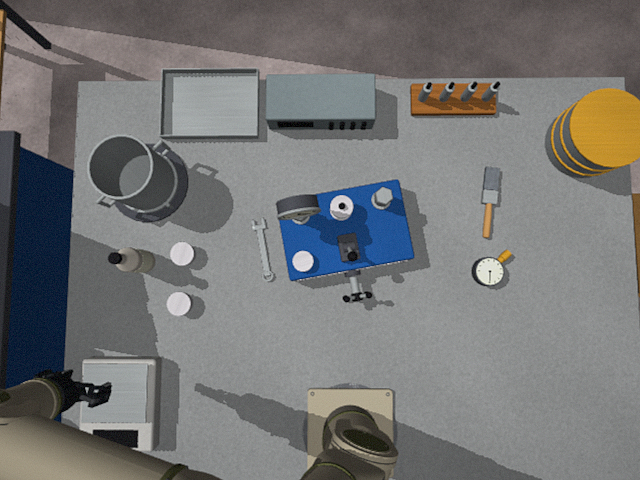

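View pics/side0.png

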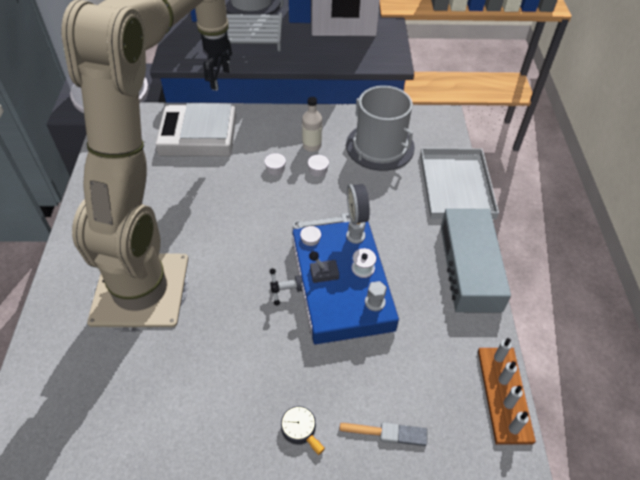

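The top view shows the pump (blue) around (347,230). The cap is on the right port at about (382,196), the gauge on the left at (298,207), the vent lever near (350,250) and the ring tin at (303,261). In the side view the cap is at about (376,293) and the black ball at about (314,257).

```bash
cat > h.py <<'E'
import cv2, numpy as np
def ray(c,u,v):
    o=-c["R"].T@c["t"]; d=c["R"].T@np.linalg.solve(c["mtx"],[u,v,1.]); return o,d/np.linalg.norm(d)
def plane(c,u,v,z):
    o,d=ray(c,u,v); return o+d*(z-o[2])/d[2]
def two(c1,p1,c2,p2):
    o1,d1=ray(c1,*p1);o2,d2=ray(c2,*p2)
    s=np.linalg.lstsq(np.c_[d1,-d2],o2-o1,rcond=None)[0]
    a,b=o1+s[0]*d1,o2+s[1]*d2; return (a+b)/2,np.linalg.norm(a-b)
def proj(c,X):
    p=c["mtx"]@(c["R"]@np.asarray(X,float)+c["t"]); return p[:2]/p[2]
def blue(c):
    h=cv2.cvtColor(c["color"],cv2.COLOR_RGB2HSV); m=cv2.inRange(h,(105,150,60),(125,255,255))
    return m
E
python3 - <<'E'
import pickle; from h import *
d=pickle.load(open("c0.pkl","rb")); t,s=d["top"],d["side"]
m=blue(t); m[:150]=0; m[300:]=0; m[:,:240]=0;m[:,440:]=0
ct=max(cv2.findContours(m,0,1)[0],key=cv2.contourArea)
P=np.array([plane(t,u,v,.07)[:2] for u,v in ct[:,0]],np.float32)
r=cv2.minAreaRect(P); print(r, np.round(cv2.boxPoints(r),3).tolist())
a=cv2.resize(t["color"][170:300,260:420],None,fx=5,fy=5,interpolation=2)[:600,:800]
b=cv2.resize(s["color"][215:335,265:425],None,fx=5,fy=5,interpolation=2)
cv2.imwrite("pics/tc.png",a[:,:,::-1][:600]);cv2.imwrite("pics/sc.png",b[:,:,::-1])
E
```

```text
((0.5423673391342163, 0.013814643025398254), (0.21714042127132416, 0.3357924818992615), 10.555410385131836) [[0.4050000011920929, 0.1589999943971634], [0.4659999907016754, -0.17100000381469727], [0.6800000071525574, -0.13099999725818634], [0.6179999709129333, 0.19900000095367432]]
```

View pics/tc.png

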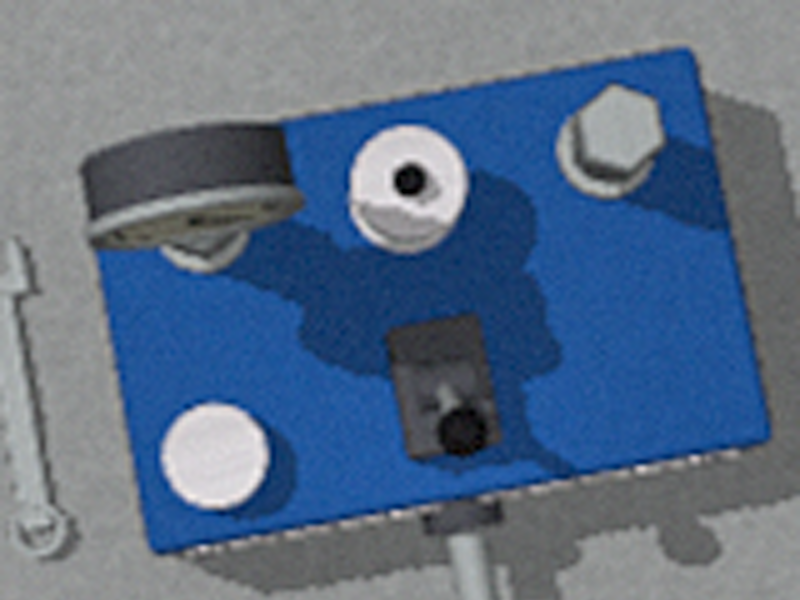

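View pics/sc.png

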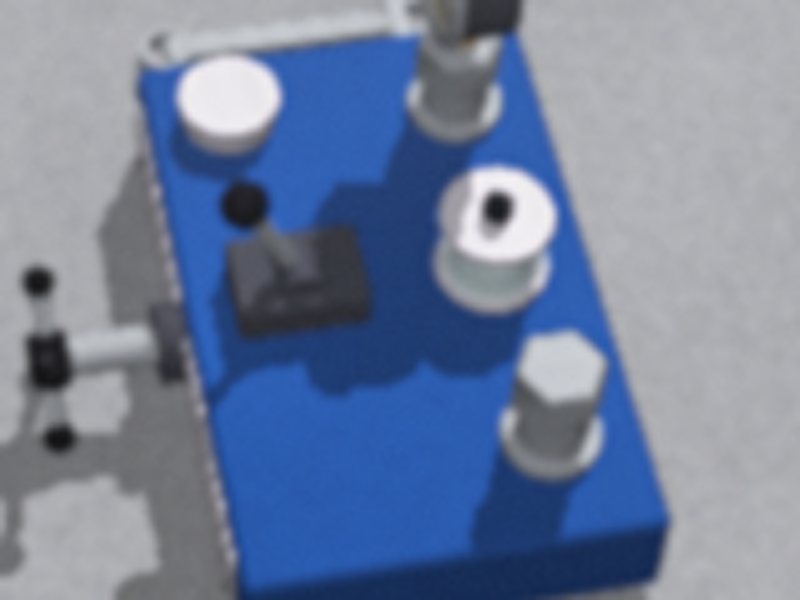

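```bash
cat >> h.py <<'E'
from scipy.spatial.transform import Rotation as Rn
def yawy(q):  # bearing of tool y, deg
    y=Rn.from_quat(q).as_matrix()[:,1]; return np.degrees(np.arctan2(y[1],y[0]))
def goto(o,p,yd):
    R=Rn.from_quat(o["ee_rot"]); d=R.inv().apply(np.array(p)-o["position"])/.025
    t=yd-yawy(o["ee_rot"]); t=(t+90)%180-90
    # also the tilt error, as rotvec in tool axes
    z=R.as_matrix()[:,2]; tilt=R.inv().apply(np.cross(z,[0,0,-1]))
    print("trans units",np.round(d,2),"dr z units",round(-t/4,2),"tilt units",np.round(np.degrees(tilt)/4,2))
E
python3 - <<'E'
import pickle; from h import *
d=pickle.load(open("c0.pkl","rb")); t,s=d["top"],d["side"]
print("cap",two(t,(384.0,195.9),s,(377.2,288.0)),plane(t,384,195.9,.136),plane(s,377.2,288,.136))
print("ball",two(t,(352.2,256.1),s,(313.8,255.6)))
yaw=np.radians(10.55);X=np.array([np.cos(yaw),np.sin(yaw)]);Y=np.array([-X[1],X[0]])
c=np.array([.5424,.0138]); print("cap by box",c+.06*X-.11*Y,"hinge",c-.05*X)
from workcell import manip
o=manip.get_obs(); print(yawy(o["ee_rot"])); goto(o,(.42,.0,.30),10.5)
E
```

```text
cap (array([ 0.62387   , -0.08376524,  0.13543056]), np.float64(0.006932401191673523)) [ 0.62023605 -0.0838317   0.136     ] [ 0.62727855 -0.08348742  0.136     ]
ball (array([ 0.46868102, -0.00075939,  0.1566454 ]), np.float64(0.0053074932590543))
cap by box [ 0.62152602 -0.08335489] hinge [0.49324522 0.00464532]
72.65024748598832
trans units [-16.04 -19.98  -2.75] dr z units 15.54 tilt units [-0.02  0.   -0.  ]
```

jog_arm(dr=[[0,0,0],[0,0,0],[0,0,0],[0,0,0],[0,0,0],[0,0,0],[0,0,0],[0,0,0],[0,0,0],[0,0,0]], translation=[[-0.5,-0.3,-0.6],[-1,-0.75,-0.6],[-1,-0.75,-0.6],[-1,-0.75,-0.5],[-1,-0.75,-0.4],[-1,-0.75,0],[-1,-0.75,0],[-1,-0.75,0],[-1,-0.75,0],[-1,-0.75,0]], jaw=[0,0,0,0,0,0,0,0,0,0], squeeze=60)

```text
clock: 1.1
position: [0.3616, 0.3554, 0.3]
ee_rot: [0.151, 0.988, 0.001, 0.0]
ft_force: [1.2, 0.5, -0.1]
grip_width: 0.0
grasp_force: 0.0
```

jog_arm(dr=[[0,0,0],[0,0,0],[0,0,0],[0,0,0],[0,0,0],[0,0,0],[0,0,0],[0,0,0],[0,0,0],[0,0,0]], translation=[[-0.6,-1,0],[-0.6,-1,0],[-0.6,-1,0],[-0.6,-1,0],[-0.6,-1,0],[-0.6,-1,0],[-0.6,-1,0],[-0.6,-1,0],[-0.6,-1,0],[-0.6,-1,0]], jaw=[0,0,0,0,0,0,0,0,0,0])

```text
clock: 2.1
position: [0.4291, 0.0719, 0.2997]
ee_rot: [0.151, 0.988, 0.001, 0.0]
ft_force: [-0.2, -0.2, -0.8]
grip_width: -0.005
grasp_force: 0.0
```

jog_arm(dr=[[0,0,1],[0,0,1],[0,0,1],[0,0,1],[0,0,1],[0,0,1],[0,0,1],[0,0,1],[0,0,1],[0,0,1]], translation=[[0,0,0],[0,0,0],[0,0,0],[0,0,0],[0,0,0],[0,0,0],[0,0,0],[0,0,0],[0,0,0],[0,0,0]], jaw=[0,0,0,0,0,0,0,0,0,0])

```text
clock: 3.1
position: [0.4289, 0.0731, 0.2997]
ee_rot: [0.482, 0.876, 0.001, -0.0]
ft_force: [-0.8, -0.5, 0.2]
grip_width: 0.002
grasp_force: 0.0
```

jog_arm(dr=[[0,0,1],[0,0,1],[0,0,1],[0,0,1],[0,0,1],[0,0,0.5],[0,0,0]], translation=[[0,0,0],[0,0,0],[0,0,0],[0,0,0],[0,0,0],[0,0,0],[0,0,0]], jaw=[0,0,0,0,0,0,0])

```text
clock: 3.8
position: [0.429, 0.0732, 0.2996]
ee_rot: [0.639, 0.769, 0.001, -0.0]
ft_force: [-0.2, 0.4, -0.1]
grip_width: -0.0
grasp_force: 0.0
```

```bash
python3 - <<'E'
from h import *; from workcell import manip
o=manip.get_obs(); print({k:np.round(v,3).tolist() for k,v in o.items()},yawy(o["ee_rot"])); goto(o,(.425,-.009,.30),10.5); goto(o,(.425,-.009,.145),10.5)
E
```

```text
{'clock': 3.8, 'joint_pos': [-0.639, -0.149, 0.329, 1.831, 0.048, 1.451, -0.135], 'joint_velocities': [-0.006, 0.006, 0.001, -0.001, 0.0, -0.005, 0.042], 'tau': [-0.052, -26.19, -2.414, -39.783, -0.012, -0.01, -0.726], 'position': [0.429, 0.073, 0.3], 'ee_rot': [0.639, 0.769, 0.001, -0.0], 'ft_force': [-0.243, 0.436, -0.106], 'torque': [-0.003, -0.034, 0.05], 'grasp_force': 0.0, 'grip_width': -0.0} 10.564133575892917
trans units [-3.2  -0.76 -0.02] dr z units 0.02 tilt units [ 0.01 -0.01  0.  ]
trans units [-3.21 -0.76  6.18] dr z units 0.02 tilt units [ 0.01 -0.01  0.  ]
```

jog_arm(dr=[[0,0,0],[0,0,0],[0,0,0],[0,0,0],[0,0,0],[0,0,0],[0,0,0],[0,0,0],[0,0,0],[0,0,0]], translation=[[-0.8,-0.25,0],[-0.8,-0.25,0],[-0.8,-0.25,0.5],[-0.76,-0.22,1],[0,0,1],[0,0,1],[0,0,1],[0,0,1],[0,0,0.96],[0,0,0]], jaw=[0,0,0,0,0,0,0,0,0,0])

```text
clock: 4.8
position: [0.418, -0.0086, 0.1354]
ee_rot: [0.638, 0.77, -0.002, -0.001]
ft_force: [0.4, -0.1, -0.1]
grip_width: 0.001
grasp_force: 0.0
```

jog_arm(dr=[[0,0,0],[0,0,0],[0,0,0],[0,0,0],[0,0,0],[0,0,0],[0,0,0],[0,0,0],[0,0,0],[0,0,0]], translation=[[0,0.2,0],[0,0.3,0],[0,0.3,0],[0,0.3,0],[0,0.3,0],[0,0.3,0],[0,0.3,0],[0,0.3,0],[0,0.2,0],[0,0,0]], jaw=[0,0,0,0,0,0,0,0,0,0])

```text
clock: 5.8
position: [0.4819, 0.0037, 0.1372]
ee_rot: [0.638, 0.77, -0.0, 0.0]
ft_force: [-0.1, 0.3, -0.3]
grip_width: -0.003
grasp_force: 0.0
```

```bash
python3 - <<'E'
from h import *; from workcell import manip,optics
s=optics.camera("side");a=cv2.resize(s["color"][195:335,245:425],None,fx=4,fy=4,interpolation=2)
t=optics.camera("top");b=cv2.resize(t["color"][190:330,280:460],None,fx=4,fy=4,interpolation=2)
cv2.imwrite("pics/push.png",cv2.resize(np.vstack([a,b]),None,fx=.53,fy=.53)[:,:,::-1])
o=manip.get_obs();print(o["position"],o["ft_force"],o["clock"])
E
```

```text
[0.48133493 0.00357386 0.13720759] [ 0.26222535 -0.20930484 -0.25306878] 5.9
```

View pics/push.png

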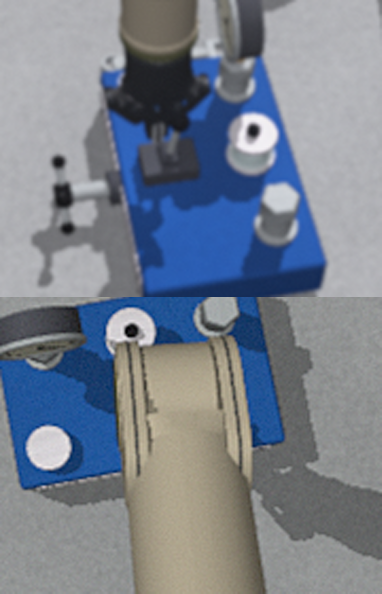

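The side view shows the closed fingers against the lever, which stands roughly upright at about (170,140) in the picture. I'll go on pushing toward the stop.

jog_arm(dr=[[0,0,0],[0,0,0],[0,0,0],[0,0,0],[0,0,0]], translation=[[0,0.15,0],[0,0.15,0],[0,0.15,0],[0,0.15,0],[0,0,0]], jaw=[0,0,0,0,0])

```text
clock: 6.4
position: [0.4966, 0.0066, 0.1373]
ee_rot: [0.638, 0.77, 0.0, 0.0]
ft_force: [1.0, -0.1, 0.5]
grip_width: 0.002
grasp_force: 0.0
```

jog_arm(dr=[[0,0,0],[0,0,0]], translation=[[0,0.12,0],[0,0,0]], jaw=[0,0])

```text
clock: 6.6
position: [0.4993, 0.007, 0.1373]
ee_rot: [0.638, 0.77, 0.0, 0.0]
ft_force: [0.5, 0.9, 0.3]
grip_width: 0.0
grasp_force: 0.0
```

jog_arm(dr=[[0,0,0],[0,0,0]], translation=[[0,0.12,0],[0,0,0]], jaw=[0,0])

```text
clock: 6.8
position: [0.5022, 0.0076, 0.1373]
ee_rot: [0.638, 0.77, 0.0, 0.0]
ft_force: [0.2, 0.0, -0.4]
grip_width: 0.002
grasp_force: 0.1
```

jog_arm(dr=[[0,0,0],[0,0,0]], translation=[[0,0.12,0],[0,0,0]], jaw=[0,0])

```text
clock: 7.0
position: [0.5046, 0.008, 0.1371]
ee_rot: [0.638, 0.77, -0.0, -0.0]
ft_force: [-4.1, -0.4, 1.8]
grip_width: 0.002
grasp_force: 1.9
```

```bash
python3 - <<'E'
from h import *; from workcell import manip,optics
s=optics.camera("side");a=cv2.resize(s["color"][225:300,285:395],None,fx=7,fy=7,interpolation=2)
cv2.imwrite("pics/push2.png",a[:,:,::-1])
o=manip.get_obs();print(o["position"],o["ft_force"],o["clock"])
E
```

```text
[0.50458179 0.0079332  0.13715434] [-3.19743347 -1.07233814  1.09623138] 7.05
```

View pics/push2.png

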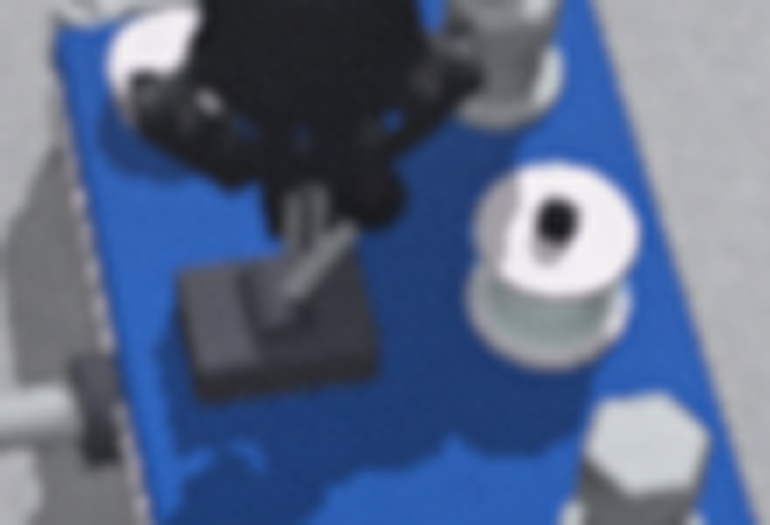

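The picture shows the lever leaning away, with the ball at about (385,190) right of the fingers. The force has started to rise, so this is the stop. One more small push, then retreat.

jog_arm(dr=[[0,0,0],[0,0,0]], translation=[[0,0.12,0],[0,0,0]], jaw=[0,0])

```text
clock: 7.25
position: [0.5052, 0.008, 0.1368]
ee_rot: [0.639, 0.769, -0.002, -0.002]
ft_force: [-18.7, -1.8, 11.7]
grip_width: -0.001
grasp_force: 9.2
```

jog_arm(dr=[[0,0,0],[0,0,0],[0,0,0],[0,0,0],[0,0,0],[0,0,0],[0,0,0],[0,0,0],[0,0,0],[0,0,0]], translation=[[0,-0.5,0],[0,-1,0],[0,-1,-0.5],[0,0,-1],[0,0,-1],[0,0,-1],[0,0,-1],[0,0,-1],[-0.5,0,-0.5],[-1,0,0]], jaw=[0,0,0,0,0,0,0,0,0,0])

```text
clock: 8.25
position: [0.4546, -0.0395, 0.289]
ee_rot: [0.637, 0.771, 0.002, 0.001]
ft_force: [1.0, -0.5, -0.5]
grip_width: 0.001
grasp_force: 0.0
```

jog_arm(dr=[[0,0,1],[0,0,1],[0,0,1],[0,0,1],[0,0,1],[0,0,1],[0,0,1],[0,0,0.5],[0,0,0],[0,0,0]], translation=[[0,0,0],[0,0,0],[0,0,0],[0,0,0],[0,0,0],[0,0,0],[0,0,0],[0,0,0],[0,0,0],[0,0,0]], jaw=[1,1,1,1,1,1,1,1,1,1])

```text
clock: 9.25
position: [0.4535, -0.0404, 0.2871]
ee_rot: [0.816, 0.578, 0.0, 0.0]
ft_force: [1.0, -0.4, -0.1]
grip_width: 0.996
grasp_force: 0.0
```

```bash
python3 - <<'E'
from h import *; from workcell import manip,optics
s=optics.camera("side");h=proj(s,(.5265,.011,.153));print(h)
t=optics.camera("top");print(proj(t,(.5265,.011,.153)))
for c,n in((s,"s"),(t,"t")):
    u,v=proj(c,(.5265,.011,.153)).astype(int); p=c["color"][v-14:v+15,u-14:u+15].max(2); m=(p<40).astype(np.uint8)
    k,l,st,ce=cv2.connectedComponentsWithStats(m); print(n,[(st[i,4],ce[i]+[u-14,v-14]) for i in range(1,k) if st[i,4]>5])
o=manip.get_obs();print(o["position"],o["joint_pos"],o["clock"]); goto(o,(.622,-.0835,.2),-19.5)
E
```

```text
[335.59212989 252.95396418]
[347.15712111 231.87805515]
s [(np.int32(38), array([337.47368421, 253.18421053]))]
t [(np.int32(71), array([347.46478873, 231.67605634]))]
[ 0.45341311 -0.04015274  0.28714685] [-0.52088217 -0.10927656  0.47528673  1.81711071  0.05047414  1.42191255
 -0.39260223] 9.35
trans units [0.59 6.94 3.49] dr z units 0.05 tilt units [-0. -0. -0.]
```

jog_arm(dr=[[0,0,0],[0,0,0],[0,0,0],[0,0,0],[0,0,0],[0,0,0],[0,0,0],[0,0,0],[0,0,0],[0,0,0]], translation=[[0.06,0.5,0],[0.06,0.8,0],[0.06,0.8,0],[0.06,0.8,0.5],[0.06,0.8,0.5],[0.06,0.8,0.5],[0.06,0.8,0.5],[0.06,0.8,0.5],[0.06,0.8,0.5],[0,0,0.5]], jaw=[1,1,1,1,1,1,1,1,1,1], squeeze=20)

```text
clock: 10.35
position: [0.622, -0.0848, 0.1984]
ee_rot: [0.816, 0.578, -0.0, 0.0]
ft_force: [-1.1, -0.3, -0.1]
grip_width: 0.997
grasp_force: 0.0
```

```bash
python3 - <<'E'
from h import *; from workcell import manip,optics
o=manip.get_obs();print(o["position"],o["joint_pos"]); goto(o,(.621,-.0835,.106),-19.5)
s=optics.camera("side");a=cv2.resize(s["color"][235:335,310:440],None,fx=5,fy=5,interpolation=2)
cv2.imwrite("pics/above.png",a[:,:,::-1])
E
```

```text
[ 0.62196729 -0.08484094  0.19840741] [-0.36789483  0.38852677  0.56113616  1.52573826 -0.21012468  1.28834793
 -0.11876721]
trans units [ 0.04 -0.05  3.7 ] dr z units 0.05 tilt units [ 0.    0.02 -0.  ]
```

View pics/above.png

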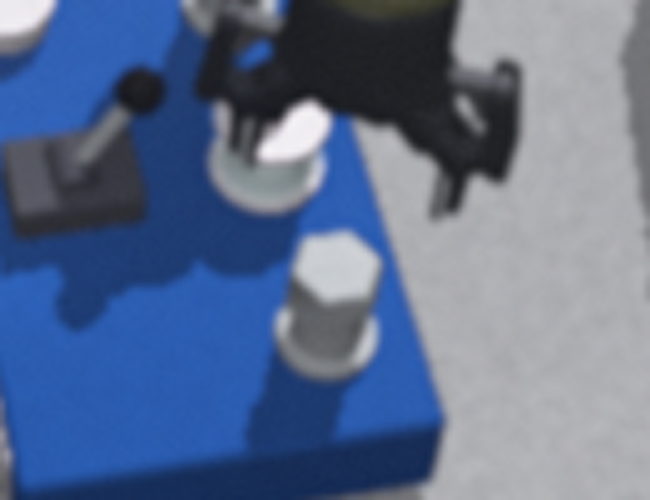

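The lever is over (ball at about (140,88)), and the open gripper hangs above the cap (top face at about (337,266)) with a finger either side. Descending.

jog_arm(dr=[[0,0,0],[0,0,0],[0,0,0],[0,0,0],[0,0,0],[0,0,0],[0,0,0],[0,0,0]], translation=[[0.04,-0.05,0.5],[0,0,0.6],[0,0,0.6],[0,0,0.6],[0,0,0.6],[0,0,0.5],[0,0,0.3],[0,0,0]], jaw=[1,1,1,1,1,1,1,1])

```text
clock: 11.2
position: [0.6192, -0.0828, 0.106]
ee_rot: [0.816, 0.578, -0.001, -0.001]
ft_force: [0.3, -0.4, 0.2]
grip_width: 1.002
grasp_force: 0.0
```

jog_arm(dr=[[0,0,0],[0,0,0],[0,0,0],[0,0,0],[0,0,0],[0,0,0],[0,0,0]], translation=[[0,0,0],[0,0,0],[0,0,0],[0,0,0],[0,0,0],[0,0,0],[0,0,0]], jaw=[0.6,0.56,0.53,0.5,0.48,0.46,0.46], squeeze=20)

```text
clock: 11.9
position: [0.6232, -0.0842, 0.1095]
ee_rot: [0.816, 0.578, 0.003, 0.003]
ft_force: [12.6, -4.5, -0.3]
grip_width: 0.49
grasp_force: 21.9
```

jog_arm(dr=[[0,0,0],[0,0,0],[0,0,0],[0,0,0]], translation=[[0,0.08,0],[0,0.08,0],[0,0,0],[0,0,0]], jaw=[0.3,0.3,0.3,0.3], squeeze=70)

```text
clock: 12.3
position: [0.6237, -0.0843, 0.1096]
ee_rot: [0.816, 0.578, 0.001, -0.0]
ft_force: [-8.7, 1.3, 16.6]
grip_width: 0.476
grasp_force: 72.3
```

```bash
python3 - <<'E'
from h import *; from workcell import manip
o=manip.get_obs();print({k:np.round(o[k],3) for k in("position","ft_force","torque","joint_pos","grip_width","grasp_force")},yawy(o["ee_rot"]))
E
```

```text
{'position': array([ 0.624, -0.084,  0.11 ]), 'ft_force': array([-8.718,  1.342, 16.575]), 'torque': array([0.327, 1.855, 0.061]), 'joint_pos': array([-0.346,  0.469,  0.533,  1.617, -0.259,  1.125, -0.086]), 'grip_width': np.float64(0.476), 'grasp_force': np.float64(72.278)} -19.36521631109811
```

jog_arm(dr=[[0,0,0],[0,0,0]], translation=[[0,-0.05,-0.12],[0,0,0]], jaw=[0.3,0.3])

```text
clock: 12.5
position: [0.6233, -0.0842, 0.1106]
ee_rot: [0.816, 0.578, 0.001, 0.001]
ft_force: [5.5, -1.7, -4.3]
grip_width: 0.478
grasp_force: 76.3
```

jog_arm(dr=[[0,0,-0.5],[0,0,-0.5],[0,0,-0.5],[0,0,0]], translation=[[0,0,0],[0,0,0],[0,0,0],[0,0,0]], jaw=[0.3,0.3,0.3,0.3])

```text
clock: 12.9
position: [0.6236, -0.0852, 0.1105]
ee_rot: [0.785, 0.62, 0.001, 0.002]
ft_force: [8.0, -5.1, -7.3]
grip_width: 0.476
grasp_force: 76.0
```

```bash
cat > st.py <<'E'
from h import *; from workcell import manip
o=manip.get_obs();print({k:np.round(o[k],3).tolist() for k in("clock","position","ft_force","torque","joint_pos","grip_width","grasp_force")},yawy(o["ee_rot"]))
E
python3 st.py
```

```text
{'clock': 12.9, 'position': [0.624, -0.085, 0.111], 'ft_force': [8.047, -5.111, -7.316], 'torque': [-1.019, -1.851, -0.482], 'joint_pos': [-0.332, 0.463, 0.513, 1.618, -0.244, 1.122, 0.009], 'grip_width': 0.476, 'grasp_force': 76.041} -13.37705574909096
```

jog_arm(dr=[[0,0,-0.5],[0,0,-0.5],[0,0,0]], translation=[[0,0,-0.01],[0,0,-0.01],[0,0,0]], jaw=[0.3,0.3,0.3])

```text
clock: 13.2
position: [0.6239, -0.0855, 0.1106]
ee_rot: [0.763, 0.646, 0.001, 0.002]
ft_force: [12.1, -5.5, -11.5]
grip_width: 0.473
grasp_force: 75.6
```

```bash
python3 st.py
```

```text
{'clock': 13.2, 'position': [0.624, -0.086, 0.111], 'ft_force': [12.059, -5.479, -11.527], 'torque': [-1.287, -2.567, -1.049], 'joint_pos': [-0.322, 0.46, 0.5, 1.618, -0.237, 1.12, 0.072], 'grip_width': 0.473, 'grasp_force': 75.55} -9.445981270472227
```

jog_arm(dr=[[0,0,0.5],[0,0,0.5],[0,0,0.5],[0,0,0.5],[0,0,0.5],[0,0,0]], translation=[[0,0,0.01],[0,0,0.01],[0,0,0],[0,0,0],[0,0,0],[0,0,0]], jaw=[0.3,0.3,0.3,0.3,0.3,0.3])

```text
clock: 13.8
position: [0.6233, -0.0841, 0.1104]
ee_rot: [0.816, 0.578, 0.001, 0.001]
ft_force: [6.3, -2.5, -5.1]
grip_width: 0.476
grasp_force: 76.2
```

```bash
python3 st.py
```

```text
{'clock': 13.8, 'position': [0.623, -0.084, 0.11], 'ft_force': [6.287, -2.545, -5.055], 'torque': [-0.507, -1.263, -0.045], 'joint_pos': [-0.348, 0.466, 0.534, 1.619, -0.256, 1.124, -0.09], 'grip_width': 0.476, 'grasp_force': 76.248} -19.424015466543676
```

jog_arm(dr=[[0,0,0.5],[0,0,0.5],[0,0,0.5],[0,0,0]], translation=[[0,0,-0.005],[0,0,-0.005],[0,0,-0.005],[0,0,0]], jaw=[0.3,0.3,0.3,0.3])

```text
clock: 14.2
position: [0.6235, -0.0829, 0.1106]
ee_rot: [0.845, 0.535, 0.001, 0.001]
ft_force: [7.4, -0.3, -7.2]
grip_width: 0.477
grasp_force: 76.0
```

```bash
python3 st.py
```

```text
{'clock': 14.2, 'position': [0.623, -0.083, 0.111], 'ft_force': [7.45, -0.336, -7.246], 'torque': [0.101, -1.444, 0.013], 'joint_pos': [-0.364, 0.47, 0.553, 1.62, -0.267, 1.126, -0.186], 'grip_width': 0.477, 'grasp_force': 75.996} -25.35916794166785
```

jog_arm(dr=[[0,0,0],[0,0,1],[0,0,1],[0,0,1],[0,0,1],[0,0,1],[0,0,0]], translation=[[0.03,0.06,0.04],[0,0,-0.012],[0,0,-0.012],[0,0,-0.012],[0,0,-0.012],[0,0,-0.012],[0,0,0]], jaw=[0.3,0.3,0.3,0.3,0.3,0.3,0.3])

```text
clock: 14.9
position: [0.624, -0.0838, 0.1113]
ee_rot: [0.925, 0.379, -0.0, -0.0]
ft_force: [0.4, -0.5, -0.1]
grip_width: 0.481
grasp_force: 76.8
```

```bash
python3 st.py
```

```text
{'clock': 14.9, 'position': [0.624, -0.084, 0.111], 'ft_force': [0.352, -0.472, -0.129], 'torque': [0.054, 0.055, -0.035], 'joint_pos': [-0.413, 0.488, 0.624, 1.618, -0.307, 1.136, -0.506], 'grip_width': 0.481, 'grasp_force': 76.812} -45.41189188185311
```

jog_arm(dr=[[0,0,1],[0,0,1],[0,0,1],[0,0,1],[0,0,1],[0,0,1],[0,0,1],[0,0,1],[0,0,1],[0,0,0]], translation=[[0,0,-0.012],[0,0,-0.012],[0,0,-0.012],[0,0,-0.012],[0,0,-0.012],[0,0,-0.012],[0,0,-0.012],[0,0,-0.012],[0,0,-0.012],[0,0,0]], jaw=[0.3,0.3,0.3,0.3,0.3,0.3,0.3,0.3,0.3,0.3])

```text
clock: 15.9
position: [0.6239, -0.0836, 0.1138]
ee_rot: [0.997, 0.076, -0.0, -0.0]
ft_force: [-0.8, 0.8, -1.0]
grip_width: 0.48
grasp_force: 76.6
```

jog_arm(dr=[[0,0,1],[0,0,1],[0,0,1],[0,0,1],[0,0,1],[0,0,1],[0,0,1],[0,0,1],[0,0,0]], translation=[[0,0,-0.012],[0,0,-0.012],[0,0,-0.012],[0,0,-0.012],[0,0,-0.012],[0,0,-0.012],[0,0,-0.012],[0,0,-0.012],[0,0,0]], jaw=[0.3,0.3,0.3,0.3,0.3,0.3,0.3,0.3,0.3])

```text
clock: 16.8
position: [0.6238, -0.0828, 0.1158]
ee_rot: [0.98, -0.201, -0.001, -0.0]
ft_force: [-0.3, 3.2, -2.5]
grip_width: 0.475
grasp_force: 76.5
```

```bash
python3 st.py
```

```text
{'clock': 16.8, 'position': [0.624, -0.083, 0.116], 'ft_force': [-0.323, 3.154, -2.53], 'torque': [0.573, 0.117, 0.016], 'joint_pos': [-0.583, 0.562, 0.875, 1.622, -0.46, 1.177, -1.578], 'grip_width': 0.475, 'grasp_force': 76.491} -113.19096097374909
```

jog_arm(dr=[[0,0,0],[0,0,0],[0,0,0],[0,0,0]], translation=[[0,0,-0.1],[0,0,-0.1],[0,0,-0.1],[0,0,0]], jaw=[0.3,0.3,0.3,0.3])

```text
clock: 17.2
position: [0.6242, -0.0831, 0.1245]
ee_rot: [0.979, -0.202, 0.0, -0.001]
ft_force: [-2.2, 5.7, 1.8]
grip_width: 0.478
grasp_force: 76.9
```

jog_arm(dr=[[0,0,0],[0,0,0],[0,0,0],[0,0,0],[0,0,0],[0,0,0],[0,0,0],[0,0,0],[0,0,0],[0,0,0]], translation=[[0,0,-0.3],[0,0,-0.5],[0,0,-0.7],[0,0,-0.7],[0,0,-0.7],[0,0,-0.7],[0,0,-0.5],[0,0,-0.3],[0,0,0],[0,0,0]], jaw=[0.3,0.3,0.3,0.3,0.3,0.3,0.3,0.3,0.3,0.3])

```text
clock: 18.2
position: [0.6238, -0.0838, 0.2333]
ee_rot: [0.979, -0.202, -0.0, 0.0]
ft_force: [-0.2, -0.6, -2.9]
grip_width: 0.476
grasp_force: 76.6
```

```bash
python3 st.py; python3 - <<'E'
from h import *; from workcell import optics
s=optics.camera("side");a=cv2.resize(s["color"][150:350,240:500],None,fx=3,fy=3,interpolation=2)
cv2.imwrite("pics/end.png",a[:,:,::-1])
E
```

```text
{'clock': 18.2, 'position': [0.624, -0.084, 0.233], 'ft_force': [-0.175, -0.551, -2.922], 'torque': [0.058, 0.01, 0.026], 'joint_pos': [-0.62, 0.465, 0.942, 1.485, -0.378, 1.384, -1.636], 'grip_width': 0.476, 'grasp_force': 76.599} -113.35227074889521
```

View pics/end.png

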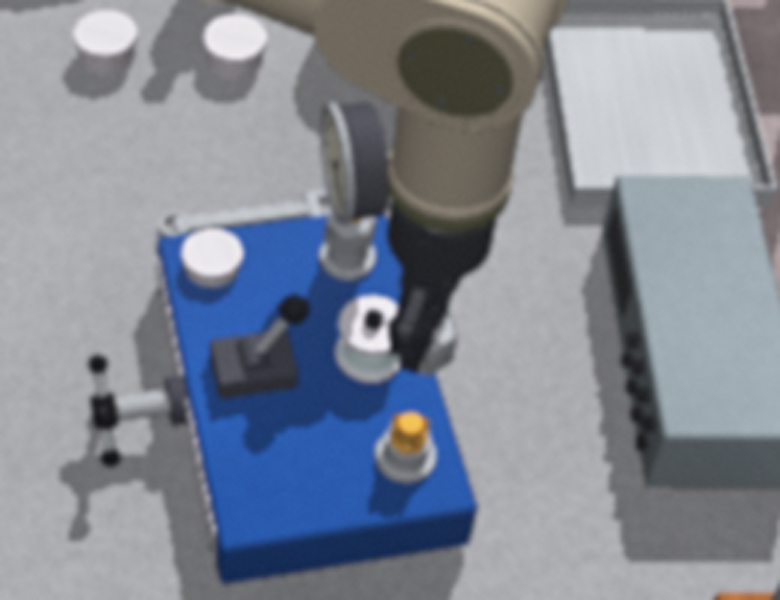

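The picture shows the cap held between the fingers at about (435,345). The brass thread of the spare port is bare at (410,432). The lever is over, with its ball at (293,308), and the other things in view are where they were. The cap is about 12 cm above its seat, so I'm handing in.

```bash
python3 -c "
from workcell import manip
print(manip.hand_in())"
```

```text
the job is handed in; nothing more can be done
None
```

The job is handed in: the vent lever is over at its hard stop, and the cap (left-hand thread) is unscrewed and held mouth down about 12 cm above its seat, with the bystanders I could see unmoved, at about 18 s of the 51 s allowed.

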